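# Set the press kit into its matching holders

### The arm

A 7-joint arm with a two-finger parallel gripper is mounted at the origin on a cart in front of the work surface, level with it; the furniture and walls round the work are solid. World frame = base frame: x ahead of the robot, y to its left, z up, the work surface at z = 0. Lengths are in mm, angles in rad, forces in N, time in s.
With the tool pointing down it reaches from about 400 to 850 mm from the base axis. Payload 4.4 kg.
Tool frame: the origin (TCP) lies at the very end of the fingers, on their centre line; the grasp point (between the pads) lies 19 mm behind it; z points along the fingers, y is the line along which they close (so a half turn about z gives the same grasp; the last joint's range is limited). The gripper opens to 94 mm and grips with 3 to 60 N. Pads are 16 mm wide; open, the fingers measure 119 mm over their backs; the gripper's body (75 mm by 177 mm) begins 78 mm behind the grasp point.
Start: joints at [-1.262, 0.628, 0.038, 1.517, -0.027, 0.996, -0.02], TCP at [237.933, 604.902, 205.478] pointing down, gripper open.
Joint ranges: [-3.06, 3.06], [-0.37, 2.12], [-1.25, 1.32], [0.18, 2.47], [-1.1, 4.24], [0.23, 1.98], [-2.94, 2.94]. Speed limits (rad/s): [2.57, 2.57, 3.14, 3.14, 3.14, 3.14, 3.14].

### API

Orientations are given as a unit quaternion [w, x, y, z].
In Python, from workcell import bot gives the robot as it stands.
- The arm moves only by the tool servo_tool, never from a script. Its argument "rows" is a list that holds one entry, the list of rows, each a list of 4 numbers: the shift along the tool's x, y, z in units of 50 mm (1.0 is 50 mm), then the turn about the tool's z in units of 8 degrees (1.0 is 8 degrees). A call has exactly 5 rows; each row shifts and turns the commanded pose from where the row before left it, along the tool's axes as they then stand; what a row does not reach is not made up. A row lasts 1/8 s, in which the tool goes at most 62.5 mm and 10.7 degrees, less where a joint would pass 70% of its speed; a pose out of reach is approached as far as the arm can. A call is refused whole if a number of a shift passes 1 or a number of a turn 1, either way. A call with a gripper value outside its range is refused whole. "fingers" is the opening, from 0 (shut) to 1 (fully open), set as the call begins (left out, the last holds). The fingers move at their own pace and stop on an object; the grip force is fixed at half the most. Time passes only in rows, so rows that do not move let the fingers close, or fill a call up. It gives the time, the measured TCP pose, the force, the opening and the grip force at its end, in the units of the state.
- bot.state(): the state, without advancing time (a new reading comes with each control period).
- bot.get_image(name): name is "scene" or "top" or "wrist"; returns a dict with "img" (400x640x3 uint8, blue, green, red), "vertical_fov" (degrees; the focal length in pixels is half the picture's height over the tangent of half this angle, whatever the lens; pixels are square), "cx", "cy" (the principal point, pixels), "eye" and "orientation" of the camera in the world. Camera axes: x right, y up, looking along -z (the intrinsics and any distortion apply to the point x, -y, -z); pixel columns grow to the right and rows downward; lengths in mm; the calibration is good to about 2 mm. A picture is of the moment at which its call begins. There is no depth.
- bot.finish_job(): hands the job in; it is judged then, once.
The state is a dict: "clock": time; "qpos": joint angles; "joint_vel": joint speeds; "effort": joint torques, N m; "tcp_pos": TCP position; "orientation": TCP orientation; "ft_force": force on the tool from outside, world axes, zero at the start; "ft_torque": the same for the moment, N m; "gripper_width": finger opening in mm; "grip_force": force on a finger pad.
Only numpy, scipy, OpenCV 4.12 (cv2) and the standard library are available. Lean on these libraries where they do the work, as an engineer would, in place of code of your own. Each camera call takes 0.05 s, during which the arm holds its last target. There are 200 camera calls.

### The job

Put the four things of the press kit away, each into the grey holder shaped for it: the amber tape roll lying flat in the large round dish, the small white vial standing in the small round dish, the black bottle standing in the four-sided tray, and the black-capped marker lying lengthwise in the long rest. Each must sit down on the holder's floor, inside its rim, and be let go there.

Things in the scene. Friction and masses are not known exactly. Their poses are not given: they have to be found in the camera images.
- tape_roll: loose roll of amber tape lying flat, a ring 74 mm across and 19 mm high with a 48 mm hole (wall 13 mm thick: grasp the wall with one finger in the hole); origin at the ring's centre at its underside, z up; 60 to 130 g. Not the larger cream masking-tape roll (92 mm)
- vial: loose small white vial standing upright, round, 24 mm across and 53 mm high (cap: the top 15 mm, 22 mm across); origin at the centre of its foot, z up; 30 g
- bottle: loose black bottle standing upright, 27 mm (its x) by 33 mm (its y) and 74 mm high; straight sides up to 57 mm, then a pale neck 18 mm across; origin at the centre of its foot, z up; 55 to 110 g
- marker_mid (a point): middle of the loose felt marker (white barrel, black cap), which lies flat: 134 mm long along its y, barrel 13 mm and cap (the -y end) 15 mm thick, with a clip 8 mm out on the cap's +x side; the point lies on the long axis at mid length (on the barrel), 7 mm above what it lies on; 16 g
- tape_holder: large round dish for the tape roll, 104 mm outside, 92 mm inside the rim. Fixed; grey plastic, dark floor; floor 3 mm, rim top 8 mm above the table; origin at the centre of the underside, z up.
- vial_holder: small round dish for the vial, 52 mm outside, 42 mm inside the rim. Fixed; grey plastic, dark floor; floor 3 mm, rim top 8 mm above the table; origin at the centre of the underside, z up.
- bottle_holder: four-sided tray for the bottle, inside the rim 45 mm (its x) by 51 mm (its y), outside 55 by 61 mm. Fixed; grey plastic, dark floor; floor 3 mm, rim top 8 mm above the table; origin at the centre of the underside, z up.
- marker_holder: long rest for the marker, inside 32 mm wide (its x) by 154 mm long (its y), outside 40 by 162 mm; end walls, but side walls only along the outer 40 mm at each end: the middle 80 mm of both long sides is open for fingers. Fixed; grey plastic, dark floor; floor 3 mm, rim top 8 mm above the table; origin at the centre of the underside, z up.

How it is judged:
By the outcome, as a careful person would: the job done as asked, in the order asked, and still so for the second after the job is handed in, with the robot touching nothing.
It also fails if it takes over 86 s, if anything falls off the work surface, if the arm or the gripper's body presses on something with over 40 N, if the wrist force passes 120 N, or if a joint passes its speed limit or range.

## Working session

There is one attempt and no reset: what is moved stays moved. The work goes in short steps, Python scripts to look and compute and a tool call to move; the robot and the scene stay as the last step left them, time stands still between calls to the robot, and variables do not carry over. Pictures are saved under pics/ and viewed, at most 16 in all, crops included, and the job is handed in when it is done.

Besides the shell and the picture viewer there is one more tool, called after ">>>" as name(argument=value, ...) on one line, values as JSON. servo_tool: Moves the arm, as the interface text tells. Its arguments: {"type":"object","properties":{"rows":{"type":"array"},"fingers":{"type":"number"}},"required":["rows"]}

```bash
ls; mkdir -p pics; python3 - <<'E'
from workcell import bot
import cv2
for n in ("scene","top"):
    d=bot.get_image(n); cv2.imwrite(f"pics/{n}0.png",d["img"])
    print(n,{k:v for k,v in d.items() if k!="img"})
s=bot.state(); print(s["clock"],s["tcp_pos"],s["orientation"],s["gripper_width"])
E
```

```text
pics
scene {'vertical_fov': 47.63158628659731, 'cx': 317.2520749599038, 'cy': 199.25453097075294, 'eye': array([  19.062247  , -481.67688304,  827.07849155]), 'orientation': array([ 0.85303193,  0.3239578 , -0.14278998, -0.38340434])}
top {'vertical_fov': 46.00993770271633, 'cx': 320.32584227678325, 'cy': 202.3975244415261, 'eye': array([ 404.73077143,  -17.10586011, 1195.42233992]), 'orientation': array([ 0.71271636,  0.05209439, -0.03388395, -0.6986941 ])}
0.1 [237.77253548 604.36103415 204.68045418] [-1.15573434e-04  1.86303717e-01  9.82491876e-01 -7.91152567e-04] 94.10428712380761
```

View pics/top0.png

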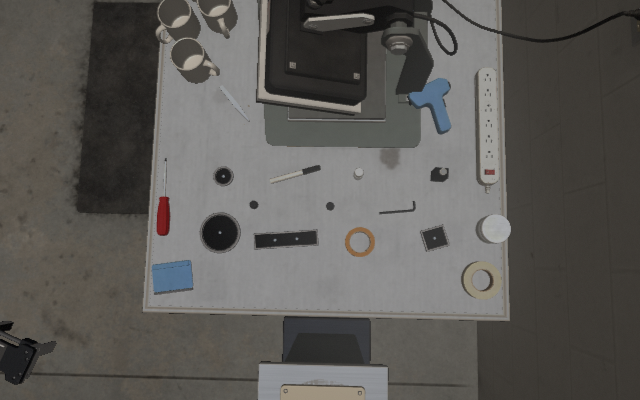

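View pics/scene0.png

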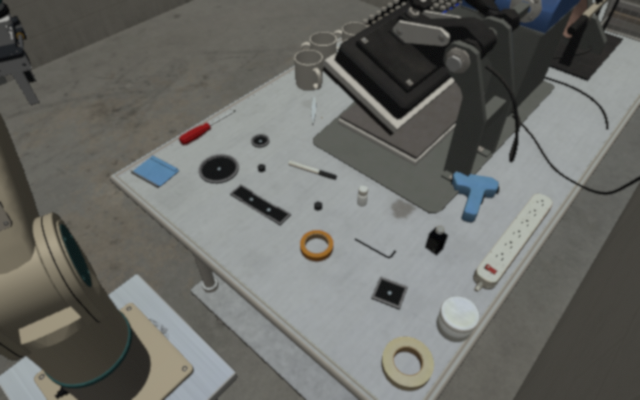

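The top view shows +x up and +y left. Pixel positions are tape (360,241), vial (359,173), bottle (440,174), marker (295,174), large dish (220,232), small dish (223,176), tray (434,237) and rest (286,239). The cream roll at (482,280) and the small dark discs are distractors.

```bash
cat > h.py <<'E'
import numpy as np, cv2
from scipy.spatial.transform import Rotation as R
def rot(q): return R.from_quat([q[1],q[2],q[3],q[0]])
def cast(d,uv,z):
    uv=np.atleast_2d(uv).astype(float); f=200/np.tan(np.radians(d["vertical_fov"])/2)
    v=np.c_[(uv[:,0]-d["cx"])/f,-(uv[:,1]-d["cy"])/f,-np.ones(len(uv))]
    w=rot(d["orientation"]).apply(v); return d["eye"]+w*((z-d["eye"][2])/w[:,2])[:,None]
def proj(d,p):
    f=200/np.tan(np.radians(d["vertical_fov"])/2)
    c=rot(d["orientation"]).inv().apply(np.atleast_2d(p)-d["eye"])
    return np.c_[d["cx"]-f*c[:,0]/c[:,2],d["cy"]+f*c[:,1]/c[:,2]]
E
python3 - <<'E'
from h import *
from workcell import bot
d=bot.get_image("top"); im=d["img"]; hsv=cv2.cvtColor(im,cv2.COLOR_BGR2HSV); g=im.max(2)
dark=(g<125).astype(np.uint8); amber=((hsv[...,1]>110)&(hsv[...,0]<25)&(hsv[...,0]>5)).astype(np.uint8)
def rep(n,m,x0,y0,x1,y1,z):
    M=np.zeros_like(m); M[y0:y1,x0:x1]=m[y0:y1,x0:x1]
    c=max(cv2.findContours(M,cv2.RETR_EXTERNAL,cv2.CHAIN_APPROX_NONE)[0],key=cv2.contourArea)[:,0]
    P=cast(d,c,z)[:,:2].astype(np.float32); (cx,cy),(a,b),t=cv2.minAreaRect(P); (ex,ey),r=cv2.minEnclosingCircle(P)
    print(n,"rect",np.round([cx,cy,a,b,t],1),"circ",np.round([ex,ey,2*r],1),"pix",c.mean(0).round(1))
rep("tape",amber,335,220,385,265,19)
rep("tapeH",dark,190,200,250,260,5)
rep("vialH",dark,205,160,240,190,5)
rep("bottleH",dark,412,220,458,256,5)
rep("markH",dark,245,220,330,256,5)
rep("bottle",dark,422,160,455,188,57)
rep("cap",dark,300,160,330,180,8)
rep("marker",((g>215)|(g<125)).astype(np.uint8),262,160,330,190,8)
rep("vial",(g>215).astype(np.uint8),348,160,370,186,53)
c=im[150:265,190:460]; cv2.imwrite("pics/crop.png",cv2.resize(c,None,fx=2.95,fy=2.95,interpolation=cv2.INTER_CUBIC))
E
```

```text
tape rect [452.3 -84.7  67.   67.2   1.1] circ [452.5 -84.4  71.4] pix [359.5 241.5]
tapeH rect [468.8 269.3 104.8 103.9  28.8] circ [468.9 269.4 106.1] pix [219.7 232.3]
vialH rect [614.  267.6  52.3  50.8  47. ] circ [613.9 267.6  54.6] pix [223.  175.9]
bottleH rect [ 465.7 -273.1   56.    63.5   17.1] circ [ 465.9 -273.3   79.6] pix [434.9 237.4]
markH rect [455.1 101.   42.  163.9   4.8] circ [455.1 101.3 167.2] pix [285.8 239.5]
bottle rect [ 617.7 -274.1   43.6   37.1   89.3] circ [ 618.7 -274.2   53.4] pix [439.5 174.1]
cap rect [633.6  43.9  16.1  55.6  17.2] circ [631.5  43.3  56.2] pix [309.8 169.9]
marker rect [622.2  80.7  16.1 132.6  17.2] circ [620.5  80.2 132.8] pix [296.5 174.9]Traceback (most recent call last):
  File "<stdin>", line 18, in <module>
  File "<stdin>", line 7, in rep
ValueError: max() iterable argument is empty
```

>>> servo_tool(rows=[[[0,0,0,-0.9],[0,0,0,-0.9],[0,0,0,-0.89],[0,0,0,0],[0,0,0,0]]])

```text
clock: 0.78
tcp_pos: [237.9, 604.8, 205.3]
orientation: [-0.0, 0.001, 1.0, -0.0]
ft_force: [0.1, 0.5, 0.5]
gripper_width: 94.1
grip_force: 0.0
```

```bash
python3 - <<'E'
from h import *
from workcell import bot
d=bot.get_image("top"); im=d["img"]
c=im[150:265,190:460]; cv2.imwrite("pics/crop.png",cv2.resize(c,None,fx=2.95,fy=2.95,interpolation=cv2.INTER_CUBIC))
print(cast(d,[359,173],53), cast(d,[359,173],27))
s=bot.state();print(s["clock"],s["qpos"].round(2) if hasattr(s["qpos"],"round") else s["qpos"],s["orientation"])
E
```

```text
[[618.67661273 -79.64224645  53.        ]] [[623.54573309 -81.06549072  27.        ]]
0.825 [-1.2   0.63 -0.06  1.52  0.04  1.    0.29] [ 2.10232014e-05  4.69089794e-04  9.99999881e-01 -1.29960845e-04]
```

View pics/crop.png

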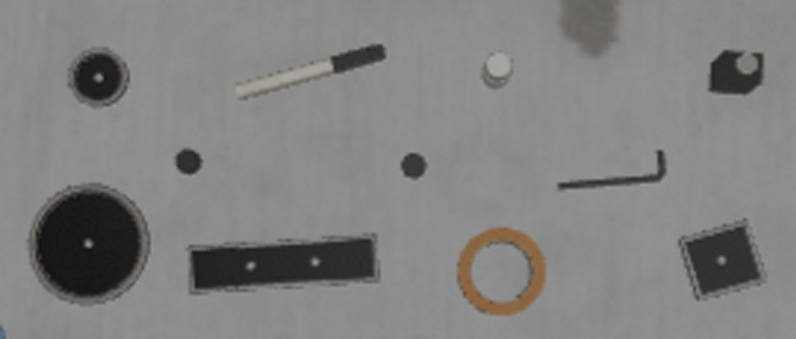

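>>> servo_tool(rows=[[[-0.66,-0.9,0,0],[-0.66,-0.9,0,0],[-0.66,-0.9,0,0],[-0.66,-0.9,0,0],[-0.66,-0.9,0,0]]])

```text
clock: 1.45
tcp_pos: [404.1, 378.7, 205.7]
orientation: [0.0, 0.0, 1.0, 0.0]
ft_force: [1.3, 1.1, 0.2]
gripper_width: 94.1
grip_force: 0.0
```

>>> servo_tool(rows=[[[-0.66,-0.9,0,0],[-0.66,-0.9,0,0],[0.05,-0.95,0,0],[0.05,-0.95,0,0],[0.05,-0.95,0,0]]])

```text
clock: 2.08
tcp_pos: [461.8, 146.1, 205.6]
orientation: [0.0, 0.0, 1.0, 0.0]
ft_force: [0.4, -0.1, 0.3]
gripper_width: 94.1
grip_force: 0.0
```

```bash
python3 - <<'E'
from h import *
from workcell import bot
d=bot.get_image("wrist"); cv2.imwrite("pics/w1.png",d["img"]); print({k:v for k,v in d.items() if k!="img"})
s=bot.state();print(s["tcp_pos"],s["qpos"])
import pickle; pickle.dump(d,open("w1.pkl","wb"))
E
```

```text
{'vertical_fov': 70.2699044801328, 'cx': 320.89615702917774, 'cy': 198.7174914499463, 'eye': array([376.80702555, 145.89893659, 384.09067175]), 'orientation': array([ 0.6998207 , -0.10297176, -0.10293842,  0.69932216])}
[460.94145677 138.22832293 205.44227047] [-0.32083528  0.391249   -0.0445193   1.97063845  0.03070661  0.78376783
  1.17883221]
```

View pics/w1.png

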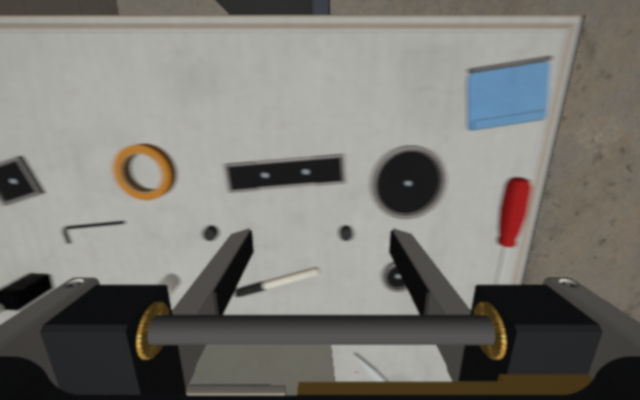

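The wrist view shows the tape at (143,172), rest (285,172), dish (408,182), marker (278,282) and small dish partly hidden at (397,275). I'll take measurements from this frame.

```bash
cat >> h.py <<'E'
def meas(d,n,m,box,z):
    x0,y0,x1,y1=box; M=np.zeros(m.shape,np.uint8); M[y0:y1,x0:x1]=m[y0:y1,x0:x1]
    cs=cv2.findContours(M,cv2.RETR_EXTERNAL,cv2.CHAIN_APPROX_NONE)[0]
    if not cs: print(n,"none"); return
    c=max(cs,key=cv2.contourArea)[:,0]
    P=cast(d,c,z)[:,:2].astype(np.float32); (cx,cy),(a,b),t=cv2.minAreaRect(P); (ex,ey),r=cv2.minEnclosingCircle(P)
    print(n,"rect",np.round([cx,cy,a,b,t],1),"circ",np.round([ex,ey,2*r],1),"pix",c.mean(0).round(1))
    return c
def masks(im):
    hsv=cv2.cvtColor(im,cv2.COLOR_BGR2HSV); g=im.max(2)
    return (g<125),((hsv[...,1]>100)&(hsv[...,0]<25)&(hsv[...,0]>5)),g
E
python3 - <<'E'
from h import *
import pickle; d=pickle.load(open("w1.pkl","rb")); k,a,g=masks(d["img"])
meas(d,"tape",a,(100,130,190,210),10)
meas(d,"tapeH",k,(360,135,460,222),5); meas(d,"markH",k,(215,145,355,200),5)
meas(d,"cap",k,(230,270,268,298),7)
im=d["img"]; print(im[285,225],im[276,290],im[300,320],im[171,143], im[185,375],im[184,372])
E
```

```text
tape rect [452.9 -91.1  79.3  73.4  90. ] circ [452.  -91.   80.5] pix [143.5 171.2]
tapeH rect [468.4 265.   98.1  99.   29.2] circ [467.9 264.9 100.5] pix [408. 181.]
markH rect [454.4  96.7  38.8 159.    4.7] circ [454.8  96.6 161. ] pix [285.  172.7]
cap rect [626.1  32.   50.9  48.6  86.6] circ [627.1  27.3  62.1] pix [242.7 284.4]
[12 11 11] [149 164 171] [169 174 174] [166 171 171] [87 89 92] [115 119 122]
```

>>> servo_tool(rows=[[[0.05,-0.93,0,0],[0.05,-0.93,0,0],[0.05,-0.93,0,0],[0.0,-0.93,0,0],[0.0,-0.93,0,0]]])

```text
clock: 2.75
tcp_pos: [454.7, -86.2, 205.7]
orientation: [0.0, 0.0, 1.0, -0.0]
ft_force: [1.0, -0.5, 0.6]
gripper_width: 94.1
grip_force: 0.0
```

>>> servo_tool(rows=[[[0,0,0,0],[0,0,0,0],[0,0,0,0],[0,0,0,0],[0,0,0,0]]], fingers=0.5)

```text
clock: 3.38
tcp_pos: [454.5, -84.3, 205.5]
orientation: [-0.0, -0.001, 1.0, 0.0]
ft_force: [0.6, 0.9, 0.1]
gripper_width: 48.2
grip_force: 0.0
```

```bash
python3 - <<'E'
from h import *
from workcell import bot
d=bot.get_image("wrist"); cv2.imwrite("pics/w2.png",d["img"]); print(d["eye"])
import pickle; pickle.dump(d,open("w2.pkl","wb"))
E
```

```text
[369.64909256 -84.64618607 384.01051999]
```

View pics/w2.png

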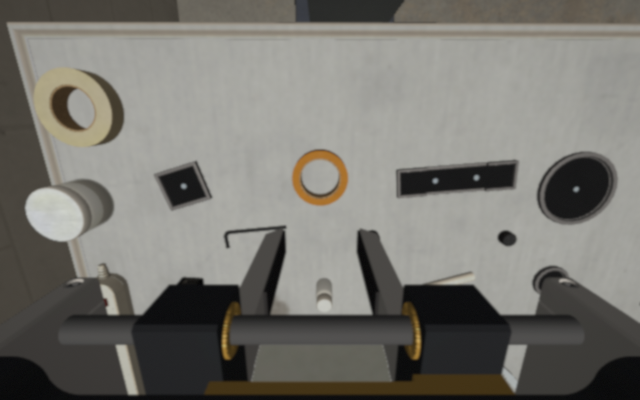

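Static wrist view: tape (320,177), rest (457,180), dish (577,188), tray (184,186) and vial (324,295).

```bash
python3 - <<'E'
from h import *
import pickle; d=pickle.load(open("w2.pkl","rb")); k,a,g=masks(d["img"])
k=g<110
meas(d,"tape",a,(280,140,360,215),10);meas(d,"tape19",a,(280,140,360,215),19)
meas(d,"tapeH",k,(525,135,630,230),5); meas(d,"markH",k,(385,150,525,205),5)
meas(d,"botH",k,(145,150,220,215),5); meas(d,"hole",~a,(297,158,343,200),10)
for z in (0,38,53): print(cast(d,[[324,282],[324,302]],z).round(1).tolist())
print(cast(d,[[184,186],[435.3,181],[476.5,178],[576.5,189]],3).round(1))
E
```

```text
tape rect [ 4.525e+02 -8.630e+01  7.410e+01  7.410e+01  1.000e-01] circ [452.8 -86.3  75.7] pix [319.7 177.5]
tape19 rect [ 4.505e+02 -8.620e+01  7.230e+01  7.230e+01  1.000e-01] circ [450.8 -86.3  73.8] pix [319.7 177.5]
tapeH rect [4.678e+02 2.665e+02 9.940e+01 1.054e+02 1.000e-01] circ [468.7 266.5 105.7] pix [576.  187.4]
markH rect [454.6  99.2  39.3 161.8   4.8] circ [454.4  99.  165.1] pix [455.8 178.3]
botH rect [ 464.6 -272.9   52.7   60.5   16.8] circ [ 464.8 -272.4   77.9] pix [185.8 184.1]
hole rect [ 4.52e+02 -8.63e+01  4.94e+01  5.25e+01  1.00e-01] circ [451.3 -86.1  52.9] pix [319.6 177. ]
[[619.5, -79.3, 0.0], [655.7, -79.1, 0.0]]
[[594.7, -79.8, 38.0], [627.4, -79.7, 38.0]]
[[585.0, -80.0, 53.0], [616.2, -79.9, 53.0]]
[[ 466.1 -273.5    3. ]
 [ 458.3   72.8    3. ]
 [ 454.   128.7    3. ]
 [ 469.3  269.8    3. ]]
```

>>> servo_tool(rows=[[[0.05,0.59,0.4,0],[0,0,0.85,0],[0,0,0.85,0],[0,0,0.85,0],[0,0,0.6,0]]])

```text
clock: 4.05
tcp_pos: [451.6, -55.2, 26.3]
orientation: [-0.001, -0.001, 1.0, 0.0]
ft_force: [-0.1, -0.3, -0.1]
gripper_width: 46.7
grip_force: 0.0
```

>>> servo_tool(rows=[[[0,0,0.2,0],[0,0,0.2,0],[0,0,0,0],[0,0,0,0],[0,0,0,0]]])

```text
clock: 4.68
tcp_pos: [452.9, -55.6, 9.2]
orientation: [0.0, -0.0, 1.0, -0.0]
ft_force: [-0.6, 0.3, 1.1]
gripper_width: 46.9
grip_force: 0.0
```

>>> servo_tool(rows=[[[0,0,0.06,0],[0,0,0,0],[0,0,0,0],[0,0,0,0],[0,0,0,0]]], fingers=0)

```text
clock: 5.3
tcp_pos: [452.4, -55.5, 5.7]
orientation: [-0.001, -0.0, 1.0, -0.0]
ft_force: [-0.8, -0.2, 2.2]
gripper_width: 10.9
grip_force: 28.6
```

>>> servo_tool(rows=[[[0,0,0,0],[0,0,0,0],[0,0,-0.2,0],[0,0,-0.4,0],[0,0,-0.4,0]]])

```text
clock: 5.92
tcp_pos: [452.4, -55.4, 56.3]
orientation: [-0.001, -0.0, 1.0, 0.0]
ft_force: [-0.0, 0.6, -0.1]
gripper_width: 10.9
grip_force: 30.1
```

>>> servo_tool(rows=[[[-0.06,0.6,-0.1,0],[-0.06,0.9,-0.1,0],[-0.06,0.95,0,0],[-0.06,0.95,0,0],[-0.06,0.95,0,0]]])

```text
clock: 6.55
tcp_pos: [467.3, 163.6, 66.0]
orientation: [-0.0, -0.0, 1.0, 0.0]
ft_force: [0.3, 0.6, -1.1]
gripper_width: 10.7
grip_force: 30.1
```

>>> servo_tool(rows=[[[-0.03,0.95,0,0],[0,0.95,0,0],[0,0.6,0,0],[0,0.25,0,0],[0,0,0,0]]])

```text
clock: 7.18
tcp_pos: [468.5, 299.4, 65.6]
orientation: [-0.001, -0.001, 1.0, -0.0]
ft_force: [-0.1, 0.0, -0.9]
gripper_width: 10.7
grip_force: 30.1
```

```bash
python3 - <<'E'
from h import *
from workcell import bot
d=bot.get_image("top"); k,a,g=masks(d["img"]); s=bot.state(); print(s["tcp_pos"])
cv2.imwrite("pics/t2.png",cv2.resize(d["img"][150:290,150:350],None,fx=3,fy=3))
meas(d,"tape",a,(180,190,280,290),s["tcp_pos"][2]+10)
E
```

```text
[468.67623234 298.05337761  65.55756963]
tape rect [468.6 234.8  43.    9.6   2.6] circ [468.4 237.9  43.1] pix [226.4 231.2]
```

View pics/t2.png

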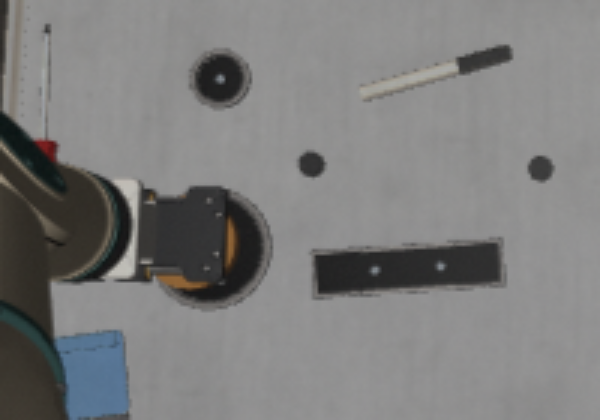

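>>> servo_tool(rows=[[[0,0,0.4,0],[0,0,0.45,0],[0,0,0.2,0],[0,0,0.06,0],[0,0,0,0]]])

```text
clock: 7.85
tcp_pos: [469.0, 299.2, 10.4]
orientation: [-0.0, -0.0, 1.0, 0.0]
ft_force: [-0.8, 0.7, -0.5]
gripper_width: 11.0
grip_force: 30.1
```

>>> servo_tool(rows=[[[0,0,0,0],[0,0,0,0],[0,0,0,0],[0,0,0,0],[0,0,0,0]]], fingers=0.45)

```text
clock: 8.48
tcp_pos: [468.6, 299.5, 10.1]
orientation: [-0.001, -0.0, 1.0, 0.0]
ft_force: [0.2, -0.0, 0.3]
gripper_width: 42.1
grip_force: 0.0
```

>>> servo_tool(rows=[[[0,0,-0.6,0],[0,0,-0.8,0],[-0.1,-0.8,-0.8,0],[-0.1,-0.9,-0.8,0],[-0.1,-0.9,-0.8,0]]])

```text
clock: 9.1
tcp_pos: [483.9, 168.1, 201.3]
orientation: [-0.0, -0.001, 1.0, 0.0]
ft_force: [0.6, 0.2, -0.1]
gripper_width: 42.3
grip_force: 0.0
```

>>> servo_tool(rows=[[[-0.1,-0.95,0,0],[-0.1,-0.95,0,0],[-0.1,-0.95,0,0],[0,-0.95,0,0],[0,-0.95,0,0]]], fingers=0.7)

```text
clock: 9.72
tcp_pos: [499.0, -69.5, 200.1]
orientation: [-0.001, -0.0, 1.0, 0.0]
ft_force: [1.7, 0.6, 0.4]
gripper_width: 65.7
grip_force: 0.0
```

>>> servo_tool(rows=[[[0,-0.2,0,0],[0,0,0,0],[0,0,0,0],[0,0,0,0],[0,0,0,0]]])

```text
clock: 10.35
tcp_pos: [499.3, -77.0, 200.0]
orientation: [-0.001, -0.001, 1.0, 0.0]
ft_force: [0.2, -0.3, 0.1]
gripper_width: 66.0
grip_force: 0.0
```

```bash
python3 - <<'E'
from h import *
from workcell import bot
import pickle
d=bot.get_image("wrist"); cv2.imwrite("pics/w3.png",d["img"]); pickle.dump(d,open("w3.pkl","wb"))
print(d["eye"],bot.state()["tcp_pos"])
d=bot.get_image("top"); k,a,g=masks(d["img"]); meas(d,"tape",a,(180,190,280,290),22); meas(d,"dish",k|a,(180,190,260,270),5); print(proj(d,[[469,269,8]]))
E
```

```text
[414.55907946 -77.47852223 378.63131747] [499.22520617 -77.22037711 199.97979559]
tape rect [469.9 269.4  72.6  75.9   1.2] circ [468.8 268.4  78.2] pix [218.3 231.7]
dish rect [468.6 269.7 103.9 103.8  57.9] circ [468.9 269.4 106.1] pix [219.7 232.3]
[[219.50568962 232.15174509]]
```

View pics/w3.png

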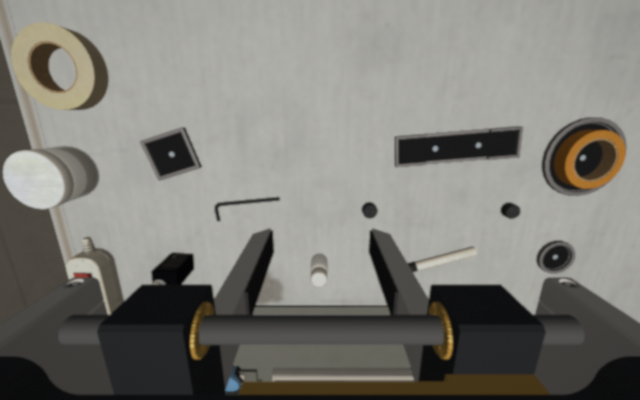

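The tape sits centred in the dish, within 1 mm of its centre. The vial spans about (319, 253–287), and the small dish is at (555,257).

```bash
python3 - <<'E'
from h import *
import pickle; d=pickle.load(open("w3.pkl","rb")); k,a,g=masks(d["img"])
print(g[246:294:2,319].tolist()); print(g[278,305:335].tolist())
for p in ([620,-80],[615,-80],[625,-80]):
    print(p,proj(d,[[p[0]-12,-80,0],[p[0]-11,-80,53],[p[0]+11,-80,53]]).round(1).tolist())
print(cast(d,[[310.5,278],[328,278]],53).round(1))
c=meas(d,"vialH",g<110,(525,235,580,278),5)
c=meas(d,"bottle",g<60,(145,245,200,283),57)
E
```

```text
[177, 177, 176, 167, 127, 119, 123, 128, 136, 159, 154, 104, 114, 155, 198, 204, 203, 203, 202, 202, 187, 173, 173, 172]
[174, 174, 173, 173, 170, 168, 179, 194, 202, 204, 205, 204, 203, 204, 203, 203, 203, 203, 202, 200, 192, 177, 170, 172, 176, 175, 175, 175, 175, 175]
[620, -80] [[318.8, 250.9], [318.5, 270.6], [318.5, 285.4]]
[615, -80] [[318.8, 247.9], [318.5, 267.2], [318.5, 282.1]]
[625, -80] [[318.8, 254.0], [318.5, 274.0], [318.5, 288.7]]
[[619.9 -90.4  53. ]
 [619.9 -67.6  53. ]]
vialH rect [613.6 264.9  53.7  48.3  57.4] circ [613.7 264.8  54.6] pix [554.6 256.3]
bottle rect [ 605.2 -263.7   34.7   62.4   43.6] circ [ 602.8 -266.2   63.7] pix [173.7 268.5]
```

>>> servo_tool(rows=[[[-0.8,-0.05,0.2,0],[-0.8,0,0.4,0],[-0.64,0,0.6,0],[-0.2,0,0.7,0],[0,0,0.7,0]]])

```text
clock: 11.08
tcp_pos: [622.1, -80.0, 68.5]
orientation: [-0.0, -0.001, 1.0, 0.0]
ft_force: [0.1, -0.4, 0.2]
gripper_width: 66.2
grip_force: 0.0
```

>>> servo_tool(rows=[[[0,0,0.6,0],[0,0,0.4,0],[0,0,0.16,0],[0,0,0,0],[0,0,0,0]]])

```text
clock: 11.7
tcp_pos: [621.9, -80.5, 13.0]
orientation: [0.0, -0.0, 1.0, -0.0]
ft_force: [0.2, 0.6, 1.0]
gripper_width: 66.0
grip_force: 0.0
```

>>> servo_tool(rows=[[[0,0,0,0],[0,0,0,0],[0,0,0,0],[0,0,0,0],[0,0,0,0]]], fingers=0)

```text
clock: 12.32
tcp_pos: [620.9, -80.4, 11.8]
orientation: [-0.001, -0.0, 1.0, 0.0]
ft_force: [-0.0, 0.9, -0.3]
gripper_width: 23.8
grip_force: 30.0
```

>>> servo_tool(rows=[[[0,0,0,0],[0,0,0,0],[0,0,-0.3,0],[0,0,-0.5,0],[0,0,-0.5,0]]])

```text
clock: 12.95
tcp_pos: [621.2, -80.4, 78.4]
orientation: [-0.0, -0.0, 1.0, 0.0]
ft_force: [-0.2, -0.4, -0.0]
gripper_width: 23.4
grip_force: 30.0
```

```bash
python3 - <<'E'
from h import *
from workcell import bot
d=bot.get_image("wrist"); cv2.imwrite("pics/w4.png",d["img"][120:]); print(bot.state()["tcp_pos"])
E
```

```text
[623.53101157 -80.63046362  81.8169402 ]
```

View pics/w4.png

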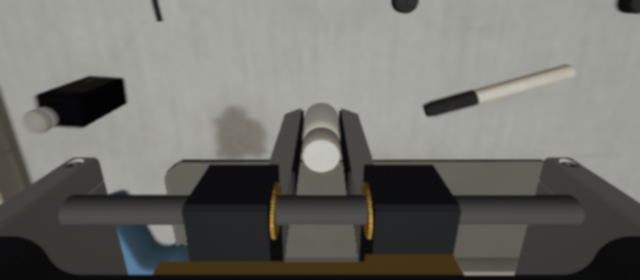

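The vial is held upright between the fingers at (320,140 in the crop). I'll carry it to the small dish.

>>> servo_tool(rows=[[[0.03,0.5,0,0],[0.03,0.9,0,0],[0.03,0.95,0,0],[0.03,0.95,0,0],[0.03,0.95,0,0]]])

```text
clock: 13.62
tcp_pos: [613.4, 133.7, 77.4]
orientation: [-0.0, -0.0, 1.0, 0.0]
ft_force: [1.0, 0.2, -1.1]
gripper_width: 23.9
grip_force: 30.0
```

>>> servo_tool(rows=[[[0,0.95,0,0],[0,0.9,0,0],[0,0.6,0,0],[0,0.27,0,0],[0,0,0,0]]])

```text
clock: 14.25
tcp_pos: [613.1, 268.4, 77.0]
orientation: [-0.001, -0.001, 1.0, -0.0]
ft_force: [-0.5, -0.4, -0.2]
gripper_width: 23.6
grip_force: 30.0
```

>>> servo_tool(rows=[[[0,0,0.3,0],[0,0,0.4,0],[0,0,0.3,0],[0,0,0,0],[0,0,0,0]]])

```text
clock: 14.88
tcp_pos: [613.4, 268.1, 26.9]
orientation: [-0.0, -0.0, 1.0, 0.0]
ft_force: [0.2, -0.6, 0.0]
gripper_width: 23.9
grip_force: 30.0
```

```bash
python3 - <<'E'
from h import *
from workcell import bot
d=bot.get_image("wrist"); cv2.imwrite("pics/w5.png",d["img"][120:]); print(bot.state()["tcp_pos"])
E
```

```text
[613.65101794 268.33186827  27.3067373 ]
```

View pics/w5.png

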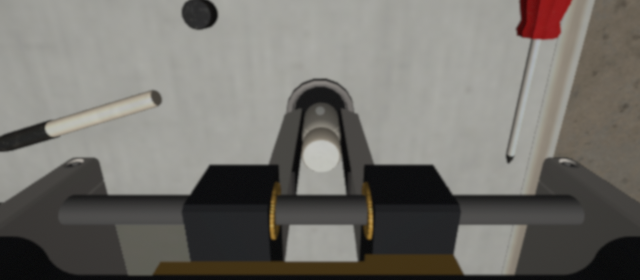

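It is centred on the dish (column 320), so I'll lower and release.

>>> servo_tool(rows=[[[0,0,0.1,0],[0,0,0.09,0],[0,0,0.05,0],[0,0,0,0],[0,0,0,0]]])

```text
clock: 15.55
tcp_pos: [613.2, 268.2, 14.9]
orientation: [-0.001, -0.0, 1.0, 0.0]
ft_force: [-0.1, -0.9, -0.1]
gripper_width: 23.4
grip_force: 30.0
```

>>> servo_tool(rows=[[[0,0,0,0],[0,0,0,0],[0,0,0,0],[0,0,0,0],[0,0,0,0]]], fingers=0.6)

```text
clock: 16.18
tcp_pos: [613.2, 268.1, 14.9]
orientation: [-0.001, -0.0, 1.0, 0.0]
ft_force: [-0.4, 0.1, 0.2]
gripper_width: 56.3
grip_force: 0.0
```

>>> servo_tool(rows=[[[0,0,-0.4,0],[0,0,-0.8,0],[0,0,-0.9,0],[0.3,-0.8,-0.8,0],[0.4,-0.8,-0.8,0]]])

```text
clock: 16.8
tcp_pos: [578.6, 187.3, 202.7]
orientation: [0.001, -0.001, 1.0, 0.0]
ft_force: [0.0, -0.5, 0.6]
gripper_width: 56.2
grip_force: 0.0
```

>>> servo_tool(rows=[[[0.16,-0.93,0,0],[0.16,-0.93,0,0],[0.16,-0.93,0,0],[0.16,-0.93,0,0],[0.16,-0.93,0,0]]], fingers=0.8)

```text
clock: 17.42
tcp_pos: [538.7, -45.9, 201.6]
orientation: [0.001, -0.0, 1.0, 0.0]
ft_force: [0.5, -1.1, -0.5]
gripper_width: 75.0
grip_force: 0.0
```

>>> servo_tool(rows=[[[0.16,-0.93,0,0],[0.16,-0.93,0,0],[0.16,-0.93,0,0],[0.16,-0.93,0,0],[0.16,-0.73,0,0]]])

```text
clock: 18.05
tcp_pos: [498.5, -269.4, 201.5]
orientation: [0.0, 0.0, 1.0, -0.001]
ft_force: [-0.3, 0.2, -0.1]
gripper_width: 75.4
grip_force: 0.0
```

>>> servo_tool(rows=[[[0,0,0,0],[0,0,0,0],[0,0,0,0],[0,0,0,0],[0,0,0,0]]])

```text
clock: 18.68
tcp_pos: [499.1, -266.3, 200.0]
orientation: [-0.001, -0.001, 1.0, 0.0]
ft_force: [-0.2, -0.2, -0.5]
gripper_width: 75.0
grip_force: 0.0
```

```bash
python3 - <<'E'
from h import *
from workcell import bot
import pickle
d=bot.get_image("wrist"); pickle.dump(d,open("w6.pkl","wb")); s=bot.state(); print(s["tcp_pos"],s["qpos"])
cv2.imwrite("pics/w6.png",cv2.resize(d["img"][90:290,180:460],None,fx=2.8,fy=2.8,interpolation=cv2.INTER_CUBIC))
d=bot.get_image("top"); g=d["img"].max(2); print(g[168:180:1,216:230].tolist())
print(proj(d,[[614,268,56]]))
E
```

```text
[ 498.94451249 -266.5221647   199.95385499] [ 0.4711971   0.51316743 -0.04578728  1.76191984  0.02979877  0.86841779
  1.98437589]
[[138, 128, 129, 133, 98, 71, 58, 60, 59, 72, 88, 108, 110, 122], [163, 169, 171, 170, 157, 90, 43, 36, 34, 36, 42, 57, 96, 107], [170, 170, 170, 170, 169, 155, 91, 55, 37, 33, 34, 38, 61, 81], [171, 170, 170, 171, 170, 163, 118, 81, 64, 37, 36, 34, 41, 69], [172, 171, 171, 171, 171, 167, 137, 81, 92, 57, 33, 35, 34, 40], [171, 170, 171, 172, 172, 165, 128, 87, 90, 70, 53, 34, 34, 43], [171, 171, 172, 172, 172, 158, 103, 85, 103, 71, 64, 44, 35, 33], [165, 169, 170, 168, 159, 123, 92, 98, 108, 71, 65, 51, 34, 36], [112, 150, 152, 135, 96, 88, 94, 135, 104, 72, 65, 49, 36, 33], [45, 83, 91, 85, 78, 93, 117, 106, 85, 69, 64, 48, 33, 35], [46, 42, 72, 96, 97, 91, 80, 75, 71, 67, 59, 39, 33, 38], [46, 30, 36, 52, 71, 72, 72, 69, 67, 60, 42, 33, 34, 40]]
[[218.0801942  172.31303894]]
```

View pics/w6.png

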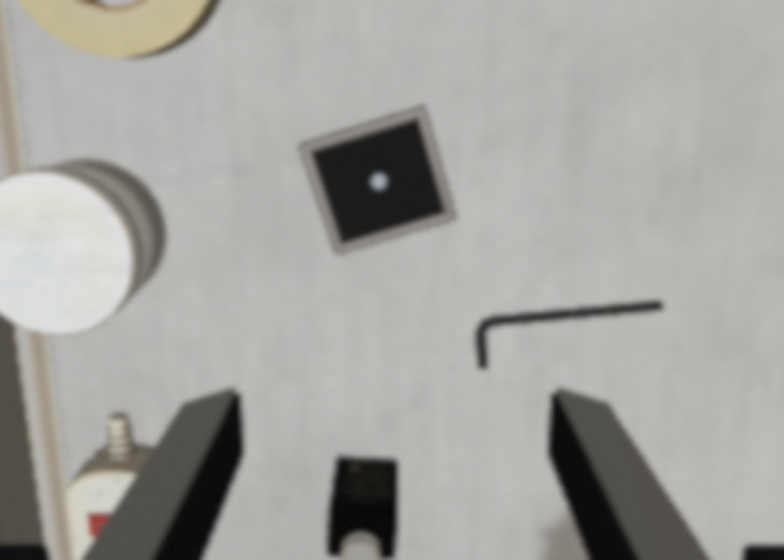

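```bash
python3 - <<'E'
from h import *
import pickle; d=pickle.load(open("w6.pkl","rb")); g=d["img"].max(2)
pix=lambda a:np.array(a)/2.8+[180,90]
print("foot",cast(d,pix([[337,458],[397,461]]),0).round(1).tolist())
for z in (57,): print("shoulder",cast(d,pix([[330,547],[391,555]]),z).round(1).tolist())
print("neck",cast(d,pix([[342,540],[381,540]]),74).round(1).tolist())
print("tray corners",cast(d,pix([[301,144],[422,105],[457,215],[339,253]]),8).round(1).tolist(),"dot",cast(d,pix([[378,181]]),3).round(1))
meas(d,"tray",g<110,(280,120,350,185),5);meas(d,"floor",g<60,(280,120,350,185),3)
M=(g<60); 
for r in range(254,292,4): c=np.where(M[r,290:335])[0]+290; print(r,c.min() if len(c) else None,c.max() if len(c) else None)
from workcell import bot
t=bot.get_image("top"); gt=t["img"].max(2); print("\n".join(" ".join("%3d"%v for v in r) for r in gt[164:184,426:452]))
print(proj(t,[[618,-268,0],[618,-268,57],[618,-268,74]]).round(1))
E
```

```text
foot [[612.1, -296.6, 0.0], [613.8, -264.9, 0.0]]
shoulder [[628.1, -296.2, 57.0], [632.3, -267.9, 57.0]]
neck [[613.3, -289.3, 74.0], [613.3, -272.2, 74.0]]
tray corners [[448.5, -309.4, 8.0], [431.0, -254.2, 8.0], [481.2, -237.1, 8.0], [499.6, -292.9, 8.0]] dot [[ 466.  -274.3    3. ]]
tray rect [ 465.8 -274.4   46.6   52.6   17.2] circ [ 465.8 -274.9   67.7] pix [314.8 154.3]
floor rect [ 466.1 -274.5   43.4   49.5   17.1] circ [ 466.1 -274.4   63.5] pix [314.9 154.2]
254 302 305
258 301 320
262 300 320
266 299 320
270 299 320
274 298 320
278 298 320
282 298 319
286 298 319
290 None None
140 141 143 142 141 141 142 141 144 143 143 141 138 138 139 141 141 142 142 141 140 141 140 138 139 139
141 140 142 142 139 140 141 142 143 144 142 140 138 139 139 142 140 142 141 139 140 140 139 138 140 140
140 140 143 143 141 141 141 142 143 138 137 136 135 137 138 139 141 141 141 139 138 140 140 139 139 139
140 141 142 144 141 142 142 142 131  75  60  78  82 104 103 106 118 140 138 133 133 134 136 139 139 138
140 140 144 142 142 143 142 131  74  42  44  44  45  45  50  82 136 132 124  72  58  6
[... 923 characters left out ...]
44  42  44  60 113 134 135 136
143 142 143 138 102  42  43  44  44  44  45  45  44  44  44  42  43  42  44  44  51  73 115 137 137 137
144 143 144 138 100  43  44  44  45  45  46  44  46  45  45  45  45  44  45  59 100 140 139 138 137 137
144 143 145 137  85  55  55  51  52  47  48  48  47  45  45  44  45  48  63 102 140 140 140 138 138 139
144 144 143 142 138 116 112  93  91  75  76  75  73  63  64  62  59  80 118 141 141 141 141 138 139 138
144 144 143 143 142 143 144 143 142 140 137 138 139 141 140 135 120 139 140 141 142 142 141 139 138 139
144 144 144 142 143 143 142 141 141 142 140 140 140 139 138 140 141 139 140 141 141 140 140 140 139 139
[[431.6 178.3]
 [436.5 174.3]
 [438.  173. ]]
```

```bash
python3 - <<'E'
from h import *
from workcell import bot
t=bot.get_image("top")
print("neck",cast(t,[443.3,171.0],74).round(1)); print("foot front",cast(t,[[430.6,180.6],[441.5,181.9]],0).round(1).tolist())
print("should right",cast(t,[[447.6,168],[447.2,177]],57).round(1).tolist(),"left foot",cast(t,[[430.2,173],[429.8,180]],0).round(1).tolist())
for x in (620,624): 
  for yaw in (-3,-6):
    r=R.from_euler('z',yaw,degrees=True).apply([[-13.5,16.5,0],[-13.5,-16.5,0],[13.5,16.5,0],[13.5,-16.5,57],[-13.5,-16.5,57]])+[x,-281,0]
    print(x,yaw,proj(t,r).round(1).tolist())
E
```

```text
neck [[ 623.  -280.7   74. ]]
foot front [[611.9, -265.5, 0.0], [609.1, -293.2, 0.0]]
should right [[633.9, -295.2, 57.0], [611.6, -293.9, 57.0]] left foot [[631.7, -264.6, 0.0], [613.5, -263.5, 0.0]]
620 -3 [[429.9, 182.3], [442.9, 183.2], [430.4, 172.0], [448.9, 168.6], [448.4, 179.4]]
620 -6 [[429.7, 182.0], [442.6, 183.5], [430.7, 171.7], [449.1, 168.9], [448.1, 179.8]]
624 -3 [[429.9, 180.8], [442.9, 181.7], [430.4, 170.4], [448.8, 166.9], [448.4, 177.8]]
624 -6 [[429.7, 180.4], [442.6, 182.0], [430.7, 170.1], [449.1, 167.3], [448.1, 178.1]]
```

>>> servo_tool(rows=[[[0,0,0,0.56],[-0.8,-0.09,0.3,0],[-0.8,0,0.4,0],[-0.7,0,0.4,0],[-0.21,0,0.4,0]]])

```text
clock: 19.5
tcp_pos: [625.3, -280.5, 123.5]
orientation: [-0.0, 0.038, 0.999, 0.0]
ft_force: [-0.3, -0.2, 0.5]
gripper_width: 75.2
grip_force: 0.0
```

>>> servo_tool(rows=[[[0,0,0.7,0],[0,0,0.7,0],[0,0,0.5,0],[0,0,0.24,0],[0,0,0,0]]])

```text
clock: 20.12
tcp_pos: [622.5, -281.1, 17.3]
orientation: [-0.001, 0.039, 0.999, 0.0]
ft_force: [-0.3, -0.3, 0.7]
gripper_width: 74.9
grip_force: 0.0
```

>>> servo_tool(rows=[[[0,0,0,0],[0,0,0,0],[0,0,0,0],[0,0,0,0],[0,0,0,0]]], fingers=0)

```text
clock: 20.75
tcp_pos: [623.5, -281.2, 18.0]
orientation: [-0.0, 0.039, 0.999, -0.0]
ft_force: [-0.3, 0.1, 1.2]
gripper_width: 32.7
grip_force: 30.0
```

>>> servo_tool(rows=[[[0,0,0,0],[0,0,0,0],[0,0,-0.3,0],[0,0,-0.5,0],[0,0,-0.5,0]]])

```text
clock: 21.38
tcp_pos: [623.4, -281.1, 84.0]
orientation: [-0.001, 0.039, 0.999, 0.0]
ft_force: [-0.1, -0.6, -0.7]
gripper_width: 32.9
grip_force: 30.0
```

```bash
python3 - <<'E'
from h import *
from workcell import bot
d=bot.get_image("wrist"); cv2.imwrite("pics/w7.png",d["img"][120:]); s=bot.state();print(s["tcp_pos"],s["orientation"],s["qpos"])
E
```

```text
[ 625.72261928 -282.16033458   87.86487617] [ 0.00223611  0.0387348   0.99924651 -0.00101376] [ 0.3930909   0.80625884 -0.01892573  1.51086327  0.01925156  0.81975909
  1.86022649]
```

View pics/w7.png

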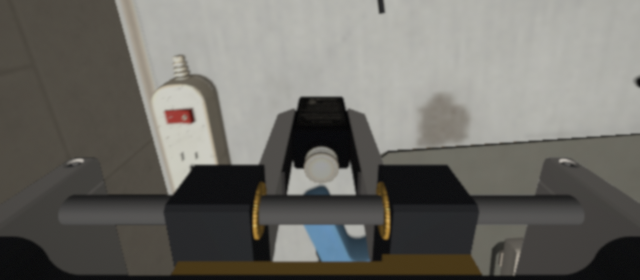

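>>> servo_tool(rows=[[[0,0,0,-0.9],[0,0,0,-0.9],[0,0,0,-0.91],[0.5,0.18,0,0],[0.8,0.29,0,0]]])

```text
clock: 22.05
tcp_pos: [554.8, -277.7, 82.8]
orientation: [0.0, -0.15, 0.989, -0.0]
ft_force: [0.2, -0.8, -1.0]
gripper_width: 32.8
grip_force: 30.0
```

>>> servo_tool(rows=[[[0.8,0.29,0,0],[0.6,0.22,0,0],[0.27,0.09,0,0],[0,0,0,0],[0,0,0,0]]])

```text
clock: 22.68
tcp_pos: [467.8, -274.1, 83.2]
orientation: [0.001, -0.15, 0.989, -0.0]
ft_force: [0.3, 0.4, -1.1]
gripper_width: 33.1
grip_force: 30.0
```

>>> servo_tool(rows=[[[0,0,0.3,0],[0,0,0.4,0],[0,0,0.2,0],[0,0,0,0],[0,0,0,0]]])

```text
clock: 23.3
tcp_pos: [466.2, -274.2, 38.1]
orientation: [-0.0, -0.15, 0.989, 0.0]
ft_force: [0.5, 0.4, -1.0]
gripper_width: 32.6
grip_force: 30.0
```

```bash
python3 - <<'E'
from h import *
from workcell import bot
d=bot.get_image("wrist"); cv2.imwrite("pics/w8.png",cv2.resize(d["img"][170:320,200:440],None,fx=3,fy=3)); s=bot.state();print(s["tcp_pos"],s["orientation"])
E
```

```text
[ 466.22764315 -274.26859538   38.38939924] [-1.50629861e-04 -1.49956797e-01  9.88692532e-01 -1.14303016e-04]
```

View pics/w8.png

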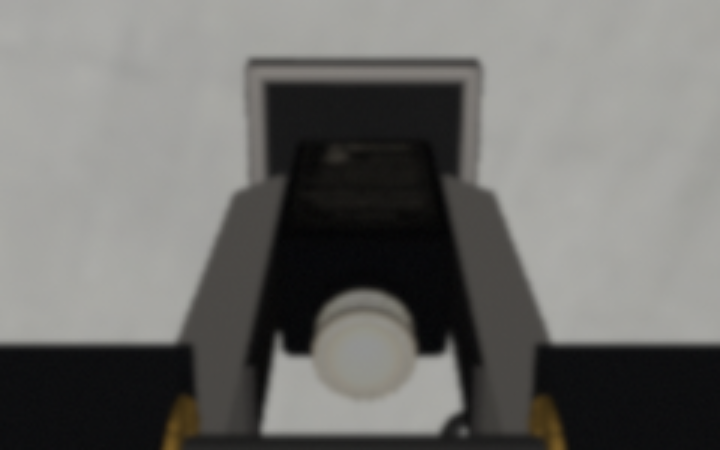

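The bottle is aligned with the tray and centred sideways (column 365 in the crop). I'll lower 17 mm and release.

>>> servo_tool(rows=[[[0,0,0.15,0],[0,0,0.12,0],[0,0,0.06,0],[0,0,0,0],[0,0,0,0]]])

```text
clock: 23.98
tcp_pos: [465.7, -274.1, 21.5]
orientation: [-0.001, -0.15, 0.989, 0.0]
ft_force: [0.1, -0.2, -0.3]
gripper_width: 32.5
grip_force: 30.0
```

>>> servo_tool(rows=[[[0,0,0,0],[0,0,0,0],[0,0,0,0],[0,0,0,0],[0,0,0,0]]], fingers=0.65)

```text
clock: 24.6
tcp_pos: [465.7, -274.1, 21.5]
orientation: [-0.001, -0.15, 0.989, 0.0]
ft_force: [-0.8, 0.6, 0.1]
gripper_width: 61.0
grip_force: 0.0
```

>>> servo_tool(rows=[[[0,0,-0.4,0],[0,0,-0.8,0],[0,0,-0.9,0],[0,0,-0.8,0],[0,0,-0.6,0]]])

```text
clock: 25.22
tcp_pos: [466.2, -274.3, 198.4]
orientation: [0.0, -0.15, 0.989, -0.0]
ft_force: [-0.0, -0.3, -0.2]
gripper_width: 61.1
grip_force: 0.0
```

>>> servo_tool(rows=[[[0,0,0,1],[0,0,0,1],[0,0,0,1],[0,0,0,1],[0,0,0,1]]])

```text
clock: 25.85
tcp_pos: [465.7, -274.0, 196.5]
orientation: [-0.001, 0.2, 0.98, 0.0]
ft_force: [-0.2, 0.6, -0.0]
gripper_width: 61.3
grip_force: 0.0
```

>>> servo_tool(rows=[[[0,0,0,1],[0,0,0,1],[0,0,0,1],[0,0,0,1],[0,0,0,1]]])

```text
clock: 26.48
tcp_pos: [465.8, -273.9, 196.4]
orientation: [-0.001, 0.523, 0.853, -0.0]
ft_force: [-0.1, -0.5, -0.7]
gripper_width: 61.0
grip_force: 0.0
```

>>> servo_tool(rows=[[[0,0,0,1],[0,0,0,0.25],[0.7,0.6,0,0],[0.75,0.65,0,0],[0.8,0.7,0,0]]])

```text
clock: 27.1
tcp_pos: [526.1, -136.8, 196.5]
orientation: [-0.0, 0.593, 0.805, -0.0]
ft_force: [0.6, -0.6, 0.8]
gripper_width: 61.1
grip_force: 0.0
```

>>> servo_tool(rows=[[[0.8,0.7,0,0],[0.8,0.7,0,0],[0.8,0.7,0,0],[0.8,0.7,0,0],[0.4,0.33,0,0]]])

```text
clock: 27.72
tcp_pos: [622.2, 84.2, 196.0]
orientation: [-0.001, 0.591, 0.807, 0.0]
ft_force: [-0.5, -1.1, -1.2]
gripper_width: 60.7
grip_force: 0.0
```

>>> servo_tool(rows=[[[0,0,0,0],[0,0,0,0],[0,0,0,0],[0,0,0,0],[0,0,0,0]]])

```text
clock: 28.35
tcp_pos: [621.7, 79.8, 196.5]
orientation: [-0.0, 0.593, 0.805, -0.0]
ft_force: [1.1, -0.3, -0.8]
gripper_width: 61.1
grip_force: 0.0
```

```bash
python3 - <<'E'
from h import *
from workcell import bot
import pickle
d=bot.get_image("wrist"); pickle.dump(d,open("w9.pkl","wb")); cv2.imwrite("pics/w9.png",d["img"]); s=bot.state();print(s["tcp_pos"],s["orientation"],s["qpos"],s["clock"])
t=bot.get_image("top"); g=t["img"].max(2); print("\n".join(" ".join("%3d"%v for v in r) for r in g[224:252:2,418:454]))
print(proj(t,[[465.8,-274,74]]).round(1))
E
```

```text
[621.73463357  80.13821274 196.47238566] [-4.92632695e-04  5.93323154e-01  8.04964183e-01 -2.36788829e-04] [-0.33585515  0.61767561  0.27034343  1.60006336 -0.19156869  0.95102376
  0.29911588] 28.4
149 147 146 145 146 145 146 147 148 148 147 145 145 146 146 144 144 145 143 143 143 140 140 133  97 129 146 143 143 142 142 143 142 143 143 142
149 147 146 145 145 146 147 148 148 147 147 146 145 143 139 139 133  92 112 116 115 117 119 109  97 119 143 145 144 143 142 142 143 144 142 142
147 146 145 145 145 145 144 144 144 137  94 112 117 117 119 120 109  79  62  52  54  52  53  54  73 131 133 145 145 144 142 142 142 142 141 141
149 147 134  93 112 118 117 119 123 110  79  60  52  54  53  54  54  54  53  53  52  53  52  52  51  62  98 120 145 143 142 142 142 143 143 141
150 139  88 125  77  52  53  54  54  54  53  54  54  53  54  52  52  50  50  50  50  52  57  59  54  50  63 113 143 144 144 142 140 143 142 141
149 148 136  81 114  63  54  54  54  53  50  50  50  48  49  50  50  50  49  68 114 124 130 129 127 126  58  85 123 144 142 142 142 142 143 141
148 146 139 103 121 101  53  54  52  
[... 430 characters left out ...]
  54  53  49  49  49  49  49  50  49  49  50  50  50  51  51  52  53  52  53  61  96 123 125 140 143 143 141
146 145 143 144 144 134  85 127  68  54  53  53  51  51  50  49  50  51  52  54  51  53  53  53  52  55  63  64  75  98 119 130 141 143 143 143
147 146 144 146 147 141 104 115 113  55  53  54  54  53  55  53  52  53  56  62  64  76 100 114 120 121 120 121 111 102 143 143 143 144 143 143
146 145 145 146 147 146 137  85 129  98  54  58  62  64  74  97 116 124 123 122 122 111 103 143 142 142 144 144 144 144 143 142 143 145 145 146
146 145 145 146 146 146 141 110  82 124 125 124 124 125 111 103 144 144 145 143 143 144 144 144 143 143 145 146 145 144 144 144 145 145 145 145
[[441.1 236.4]]
```

View pics/w9.png

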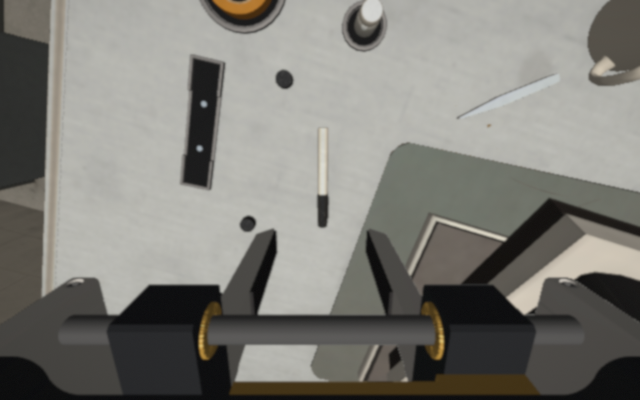

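The bottle neck (441,235.5) is within a pixel of where it should be in the tray. The marker runs vertically from (323,127) to (322,227), and the vial stands in its dish at (366,20).

```bash
python3 - <<'E'
from h import *
import pickle; d=pickle.load(open("w9.pkl","rb")); k,a,g=masks(d["img"])
meas(d,"cap",g<110,(305,180,345,235),7)
m=((g<110)|(g>190)); meas(d,"marker",m,(305,110,345,235),7); print(g[150,312:335].tolist(),g[118:134,323].tolist(),g[218:234,322].tolist())
for r in (135,150,165,180):
    row=g[r,305:345].astype(float)
    w=np.clip(row-188,0,None); print(r,round((w*np.arange(305,345)).sum()/w.sum(),1),end=" ")
meas(d,"markH",g<110,(170,45,235,195),5)
print(cast(d,[[204,104],[199.5,148.5]],3).round(1))
E
```

```text
cap rect [635.8  38.8  15.   44.9  17.2] circ [635.7  38.9  46.2] pix [322.3 210. ]
marker rect [615.7 103.4   9.1  84.9  17.1] circ [615.6 103.4  85.1] pix [322.4 160.5]
[182, 182, 181, 181, 175, 167, 173, 192, 207, 214, 215, 215, 214, 208, 193, 177, 173, 179, 183, 183, 183, 182, 182] [182, 184, 185, 187, 187, 187, 186, 184, 180, 180, 196, 208, 212, 211, 210, 209] [47, 46, 45, 44, 45, 45, 45, 49, 67, 112, 158, 181, 187, 189, 190, 191]
135 322.8 150 322.5 165 322.5 180 322.1 markH rect [456.9 100.8  38.4 157.8   4.7] circ [458.1 100.9 161.5] pix [205.1 116.5]
[[453.8 127.9   3. ]
 [458.3  71.9   3. ]]
```

>>> servo_tool(rows=[[[0,0.02,0.6,0],[0,0,0.9,0],[0,0,0.9,0],[0,0,0.8,0],[0,0,0.4,0]]])

```text
clock: 29.08
tcp_pos: [621.2, 80.8, 14.2]
orientation: [-0.002, 0.593, 0.805, -0.001]
ft_force: [-1.0, -0.2, -0.0]
gripper_width: 61.6
grip_force: 0.0
```

>>> servo_tool(rows=[[[0,0,0.15,0],[0,0,0.1,0],[0,0,0,0],[0,0,0,0],[0,0,0,0]]])

```text
clock: 29.7
tcp_pos: [623.0, 81.0, 4.6]
orientation: [-0.0, 0.593, 0.805, 0.0]
ft_force: [-0.7, -0.0, -0.5]
gripper_width: 61.2
grip_force: 0.0
```

>>> servo_tool(rows=[[[0,0,0.04,0],[0,0,0,0],[0,0,0,0],[0,0,0,0],[0,0,0,0]]], fingers=0)

```text
clock: 30.32
tcp_pos: [622.5, 80.9, 1.8]
orientation: [-0.001, 0.593, 0.805, -0.0]
ft_force: [0.4, 0.4, 0.3]
gripper_width: 14.5
grip_force: 0.1
```

>>> servo_tool(rows=[[[0,0,0,0],[0,0,0,0],[0,0,-0.3,0],[0,0,-0.5,0],[0,0,-0.4,0]]])

```text
clock: 30.95
tcp_pos: [623.1, 80.9, 63.8]
orientation: [0.0, 0.593, 0.805, 0.0]
ft_force: [1.0, 0.2, 0.3]
gripper_width: 12.1
grip_force: 30.0
```

>>> servo_tool(rows=[[[0,0,0,0.78],[0,0,0,0.78],[0.1,-0.5,0,0],[0.17,-0.8,0,0],[0.17,-0.8,0,0]]])

```text
clock: 31.58
tcp_pos: [515.4, 94.3, 62.8]
orientation: [-0.0, 0.677, 0.736, 0.0]
ft_force: [0.6, 1.1, -0.1]
gripper_width: 12.3
grip_force: 30.0
```

>>> servo_tool(rows=[[[0.15,-0.8,0,0],[0.08,-0.4,0,0],[0,0,0,0],[0,0,0.3,0],[0,0,0.3,0]]])

```text
clock: 32.2
tcp_pos: [457.9, 100.7, 32.3]
orientation: [0.001, 0.677, 0.736, 0.001]
ft_force: [0.5, 0.6, -1.1]
gripper_width: 12.3
grip_force: 30.0
```

>>> servo_tool(rows=[[[0,0,0.1,0],[0,0,0,0],[0,0,0,0],[0,0,0,0],[0,0,0,0]]])

```text
clock: 32.83
tcp_pos: [455.5, 100.6, 27.3]
orientation: [-0.0, 0.677, 0.736, -0.0]
ft_force: [0.1, -0.3, 0.6]
gripper_width: 11.9
grip_force: 30.0
```

```bash
python3 - <<'E'
from h import *
from workcell import bot
d=bot.get_image("wrist"); cv2.imwrite("pics/w10.png",d["img"][30:300]); s=bot.state();print(s["tcp_pos"],s["orientation"])
E
```

```text
[455.43308341 100.63319078  27.28437382] [-3.73192637e-04  6.77032735e-01  7.35952791e-01 -1.56833080e-04]
```

View pics/w10.png

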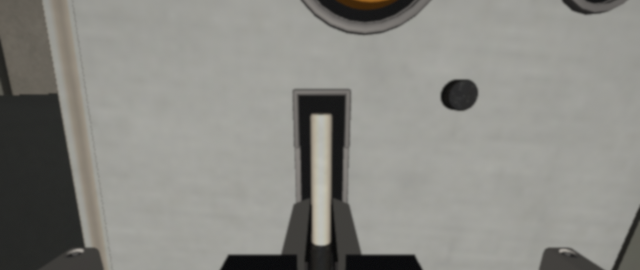

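The marker is centred in and parallel to the rest (column 321). I'll lower to z≈5 and release with a small opening.

>>> servo_tool(rows=[[[0,0,0.2,0],[0,0,0.15,0],[0,0,0.08,0],[0,0,0,0],[0,0,0,0]]])

```text
clock: 33.5
tcp_pos: [455.3, 100.5, 5.5]
orientation: [-0.0, 0.677, 0.736, -0.0]
ft_force: [0.1, 0.9, -0.1]
gripper_width: 12.4
grip_force: 30.0
```

>>> servo_tool(rows=[[[0,0,0.02,0],[0,0,0,0],[0,0,0,0],[0,0,0,0],[0,0,0,0]]], fingers=0.4)

```text
clock: 34.12
tcp_pos: [455.3, 100.5, 4.6]
orientation: [-0.0, 0.677, 0.736, -0.0]
ft_force: [-0.1, 0.4, 0.5]
gripper_width: 37.5
grip_force: 0.0
```

>>> servo_tool(rows=[[[0,0,-0.2,0],[0,0,-0.8,0],[0,0,-0.9,0],[0,0,-0.8,0],[0,0,-0.6,0]]])

```text
clock: 34.75
tcp_pos: [455.7, 100.6, 171.9]
orientation: [-0.0, 0.677, 0.736, 0.001]
ft_force: [0.6, 0.2, -0.3]
gripper_width: 37.5
grip_force: 0.0
```

>>> servo_tool(rows=[[[0.8,0,-0.2,0],[0.9,0,0,0],[0.9,0,0,0],[0.9,0,0,0],[0.9,0,0,0]]])

```text
clock: 35.38
tcp_pos: [436.8, 321.0, 180.4]
orientation: [-0.0, 0.677, 0.736, -0.0]
ft_force: [1.1, 0.0, -0.2]
gripper_width: 37.9
grip_force: 0.0
```

>>> servo_tool(rows=[[[0.9,0,0,0],[0.9,0,0,0],[0.5,0,0,0],[0,0,0,0],[0,0,0,0]]])

```text
clock: 36.0
tcp_pos: [428.0, 432.5, 179.9]
orientation: [0.0, 0.678, 0.735, -0.001]
ft_force: [-0.0, -0.1, 0.2]
gripper_width: 37.7
grip_force: 0.0
```

```bash
python3 - <<'E'
from h import *
from workcell import bot
d=bot.get_image("scene"); a=cv2.resize(d["img"][110:320,170:430],None,fx=2,fy=2); 
t=bot.get_image("top"); b=cv2.resize(t["img"][150:265,190:460],None,fx=2,fy=2)
c=np.zeros((420+230,540,3),np.uint8); c[:420,:520]=a; c[420:]=b
cv2.imwrite("pics/fin.png",cv2.resize(c,(498,600))); print(bot.state()["clock"])
E
```

```text
36.1
```

View pics/fin.png

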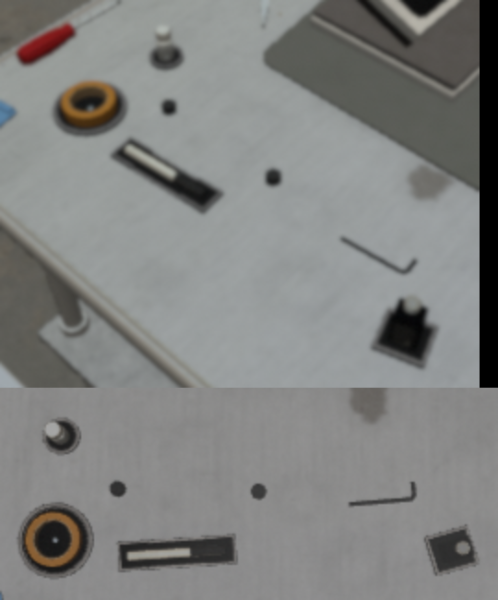

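Both views show all four things inside their holders: tape, vial upright, bottle upright and marker lengthwise. The gripper is clear of everything, so I'm handing in.

```bash
python3 -c "
from workcell import bot
print(bot.finish_job())"
```

```text
the job is handed in; nothing more can be done
None
```

All four press-kit things are in their grey holders, placed in the order asked and let go, and I handed the job in at about 36 s; the last camera views show each inside its rim, but no verdict came back.

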